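# Slide a circuit board under the height gauge and start the check

### The job

Push the black carrier with the yellow power board along the bench, under the low white bridge of the height gauge, until its front edge lies flat against the red stop bar behind the bridge. Only push it: do not lift or tip it, do not touch the gauge with the robot, and leave the other things on the bench where they are. Once the carrier is home, and not before, press the green start button all the way down and let it go.

Things in the scene. Friction and masses are not known exactly. Their poses are not given: they have to be found in the camera images.
- carrier: loose black carrier tray with a yellow circuit board, 130 (x axis) x 84 mm (y axis), solid edges 10 mm high; 0.2 to 0.4 kg. Tallest part: finned heat sink, 26 mm above the bench; the rest up to 21.5 mm. Origin: centre of the underside. x points to its front (green terminal block, goes in first). Starts to the right of the gauge, up to 0.35 rad askew to the way in
- carrier_rear (a point): middle of the carrier's rear edge (the end with the white connector, the one to push), 5 mm above its underside, 65 mm behind its origin
- gauge: height gauge fixed to the bench: white bridge beam on two aluminium legs. x: the way the carrier goes through (roughly the robot's left). Origin: on the bench under the middle of the beam. Beam: x -22 to 22, y -64 to 64 mm, underside 30, top 54 mm up. Legs at y -64 to -52 and 52 to 64 mm: passage 104 mm wide. Low rails (10 mm) run from the legs to the stop bar
- gauge_stop (a point): centre of the face of the red stop bar (124 mm long, 12 mm high) behind the bridge, 6 mm above the bench, at x = +55 mm in the gauge's frame. With the carrier home, its origin is at x = -10 mm in the gauge's frame and its rear edge at x = -75 mm, so 53 mm of it stick out in front of the beam
- start_top (a point): top of the green start button, 28 mm across, on a fixed grey box 44 x 44 x 30 mm that stands on the bench on the robot's side of the gauge; the point is the centre of the button's upper face, pressed straight down
- start (a joint): travel of the start button: 0 when up, 0.006 m when all the way down, which takes about 4 N; a spring returns it
- flux_bottle: bystander: white plastic bottle with a green cap, 44 mm across, 100 mm tall; origin at its underside
- paste_pot: bystander: open cream-coloured pot, 68 mm across, 75 mm tall; origin at its underside
- spare_board: bystander: bare green circuit board, 120 x 75 mm, parts up to 18 mm high; origin at its underside
- driver: bystander: red-handled screwdriver lying down, 170 mm long
- tape_roll: bystander: roll of amber tape lying flat, 76 mm across, 20 mm high; origin at its underside
- screw_tray: bystander: small blue open tray, 90 x 120 x 30 mm; origin at its underside
- glue_bottle: bystander: white bottle with a red cap and paper label, 40 mm across, 90 mm tall; origin at its underside
Not all that is in view belongs to the job. Leave any pink look-alike of the carrier alone.

How it is judged:
By the outcome, as a careful person would: the job done as asked, in the order asked, and still so for the second after the job is handed in, with the robot touching nothing.
It also fails if it takes over 59 s, if anything falls off the work surface, if the arm or the gripper's body presses on something with over 40 N, if the wrist force passes 120 N, or if a joint passes its speed limit or range.

### The arm

A 7-joint arm with a two-finger parallel gripper is mounted at the origin on the work surface. World frame = base frame: x ahead of the robot, y to its left, z up, the work surface at z = 0. Lengths are in m, angles in rad, forces in N, time in s.
With the tool pointing down it reaches from about 0.425 to 0.825 m from the base axis. Payload 3.6 kg.
Tool frame: the origin (TCP) lies at the very end of the fingers, on their centre line; the grasp point (between the pads) lies 19 mm behind it (robot.grip_depth is the z of the grasp point in the tool frame, in m); z points along the fingers, y is the line along which they close (so a half turn about z gives the same grasp; the last joint's range is limited). The gripper opens to 93 mm and grips with 3 to 60 N. Pads are 15 mm wide; open, the fingers measure 128 mm over their backs; the gripper's body (75 mm by 188 mm) begins 65 mm behind the grasp point.
Start: joints at [-1.333, 0.615, -0.013, 1.423, 0.008, 1.103, -0.04], TCP at [0.17, 0.627, 0.219] pointing down, gripper open.
Joint ranges: [-3.12, 3.12], [-0.3, 2.06], [-1.34, 1.32], [0.26, 2.42], [-1.36, 4.5], [0.01, 1.98], [-2.84, 2.84]. Speed limits (rad/s): [2.79, 2.79, 3.14, 3.14, 3.14, 3.14, 3.14].

### API

Orientations are given as a rotation vector (axis times angle).
In Python, from station import robot, imaging gives the robot as it stands. The module is installed in compiled form; this text tells all that it offers.
- The arm moves only by the tool apply_moves, never from a script. Its argument "increments" is a list of rows, each a list of 4 numbers: the shift along the tool's x, y, z in units of 200 mm (1.0 is 200 mm), then the turn about the tool's z in units of 2 pi rad (1.0 is 2 pi rad). In form: [[x, y, z, roll], ...]. A call has 1 to 20 rows; each row is the pose to reach, as a shift and turn from the pose commanded when the call began, along the tool's axes at that moment, turning the shorter way round; what a row does not reach only later rows make up. A row lasts 1/12 s, in which the tool goes at most 41.7 mm and 7.16 degrees, less where a joint would pass 70% of its speed; a pose out of reach is approached as far as the arm can. A call with a number of a shift or a turn outside -1 to 1 is refused whole. A call with a gripper value outside its range is refused whole. "hand" is the finger opening in mm, from 0 to 93, set as the call begins (left out, the last holds). The fingers move at their own pace and stop on an object; "grip_force" is the grip in N (left out, the last holds). Time passes only in rows, so rows that repeat a pose let the fingers close. It gives the time, the measured TCP pose, the force, the opening and the grip force at its end, in the units of the state.
- robot.sense(): the state, without advancing time (a new reading comes with each control period).
- imaging.camera(name): name is "side" or "top" or "wrist"; returns (picture, depth): 420x560x3 uint8, blue, green, red; 420x560 float32, m along the optical axis (not along the pixel's ray), 0 where there is no reading.
- imaging.get_calibration(name): a dict with "fx", "fy", "cx", "cy" (pixels), "R" (3x3) and "t" (3): a world point X has camera coordinates R X + t. Camera axes: x right, y down, z forward; pixel columns grow to the right and rows downward; lengths in m; the calibration is good to about 2 mm. A picture is of the moment at which its call begins: read the wrist's pose just before it. get_calibration takes no time and is no camera call; for the wrist camera it gives the pose at the moment of the call.
- robot.job_done(): hands the job in; it is judged then, once.
The state is a dict: "time_s": time; "joint_pos": joint angles; "dq": joint speeds; "joint_efforts": joint torques, N m; "ee_pos": TCP position; "orientation": TCP orientation; "wrist_force": force on the tool from outside, world axes, zero at the start; "moment": the same for the moment, N m; "finger_gap": opening from 0.0 (shut) to 1.0 (fully open); "finger_force": force on a finger pad.
Only numpy, scipy, OpenCV 4.12 (cv2) and the standard library are available. Lean on these libraries where they do the work, as an engineer would, in place of code of your own. Each camera call takes 0.05 s, during which the arm holds its last target. There are 200 camera calls.

## Working session

There is one attempt and no reset: what is moved stays moved. The work goes in short steps, Python scripts to look and compute and a tool call to move; the robot and the scene stay as the last step left them, time stands still between calls to the robot, and variables do not carry over. Pictures are saved under pics/ and viewed, at most 13 in all, crops included, and the job is handed in when it is done.

Besides the shell and the picture viewer there is one more tool, called as a command line: name --pt "numbers of a row" for each row, then --argument value for the rest. apply_moves: Moves the arm, as the interface text tells. Its arguments: {"type":"object","properties":{"increments":{"type":"array"},"hand":{"type":"number"},"grip_force":{"type":"number"}},"required":["increments"]}

```bash
mkdir -p pics; python3 - <<'E'
from station import robot, imaging
import cv2,numpy as np
s=robot.sense();print(s)
for n in("top","side"):
    p,d=imaging.camera(n);cv2.imwrite(f"pics/{n}0.png",p);np.savez(f"{n}0.npz",p=p,d=d)
    c=imaging.get_calibration(n);print(n,c)
E
```

```text
{'time_s': 0.0, 'joint_pos': array([-1.33249405,  0.61591463, -0.01258026,  1.42492088,  0.00809554,
        1.10340176, -0.04039854]), 'dq': array([-9.82986298e-04, -1.16546224e-04, -1.28342533e-03, -8.15273049e-04,
        1.70463808e-03, -1.00449522e-03,  6.83311649e-05]), 'joint_efforts': array([-6.29477054e-04, -4.58942592e+01,  2.08703424e-01, -1.65750343e+01,
       -6.11075177e-02,  2.04024237e-02,  2.37774129e-04]), 'ee_pos': array([0.16991552, 0.62656151, 0.21747699]), 'orientation': array([-0.41464088, -3.11381638,  0.00404968]), 'wrist_force': array([-0.66739954,  0.56237838,  0.39820501]), 'moment': array([-0.01134559,  0.027701  ,  0.02454309]), 'finger_force': 0.0, 'finger_gap': 1.0018516654916518}
top {'fx': 444.8465506642829, 'fy': 444.8465506642829, 'cx': 276.7200608255612, 'cy': 204.063467182291, 'R': array([[-0.00434249, -0.99998677, -0.00275724],
       [-0.97890383,  0.00481415, -0.20426481],
       [ 0.20427538,  0.00181205, -0.97891179]]), 't': array([-0.00953835,  0.59757816,  0.95610595])}
side {'fx': 509.5114906697161, 'fy': 509.5114906697161, 'cx': 289.4923821972307, 'cy': 216.05452977268598, 'R': array([[ 0.82331487, -0.56757202, -0.00382384],
       [-0.30364996, -0.43476004, -0.84780918],
       [ 0.47953032,  0.69917501, -0.53028763]]), 't': array([-0.47513879,  0.22855716,  0.95188687])}
```

View pics/top0.png

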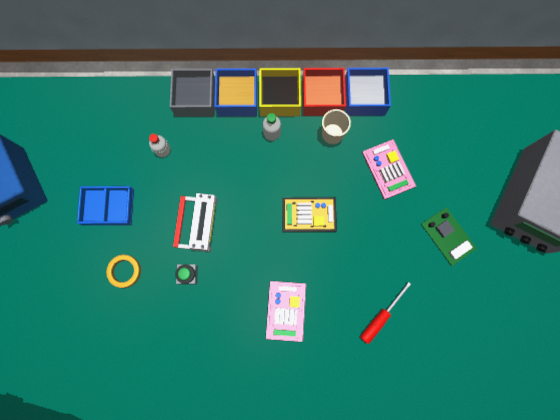

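View pics/side0.png

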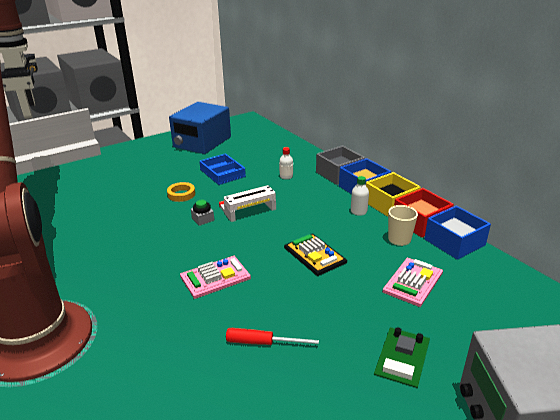

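The top view shows the carrier at about (310,214) with its front to the left, the gauge beam at (203,222), and the red stop bar at (179,222). The button is at (186,273), the flux bottle at (272,127) and the pot at (336,127). There are pink look-alikes at (286,311) and (390,168). The side view agrees with this.

```bash
cat > h.py <<'E'
import numpy as np,cv2
from station import robot,imaging
def ray(c,uv,z):
    uv=np.atleast_2d(np.asarray(uv,float))
    d=np.c_[(uv[:,0]-c["cx"])/c["fx"],(uv[:,1]-c["cy"])/c["fy"],np.ones(len(uv))]@c["R"]
    o=-c["R"].T@c["t"]
    return o+d*((z-o[2])/d[:,2])[:,None]
def proj(c,X):
    q=np.atleast_2d(X)@c["R"].T+c["t"]
    return q[:,:2]/q[:,2:]*[c["fx"],c["fy"]]+[c["cx"],c["cy"]]
def rect(c,mask,z,box):
    x0,y0,x1,y1=box
    m=np.zeros_like(mask);m[y0:y1,x0:x1]=mask[y0:y1,x0:x1]
    cs,_=cv2.findContours(m,cv2.RETR_EXTERNAL,cv2.CHAIN_APPROX_NONE)
    k=max(cs,key=cv2.contourArea)
    P=ray(c,k[:,0,:],z)[:,:2]
    r=cv2.minAreaRect((P*1000).astype(np.float32))
    return r,cv2.boxPoints(r).round(1).tolist(),cv2.boundingRect(k)
E
python3 - <<'E'
from h import *
d=np.load("top0.npz");p,dep=d["p"],d["d"];c=imaging.get_calibration("top")
h=cv2.cvtColor(p,cv2.COLOR_BGR2HSV)
green=cv2.inRange(h,(70,120,60),(90,255,255))
def show(n,*a):
    r=rect(c,*a);print(n,r[0],r[1],r[2])
show("carrier",~green,0.008,(270,185,350,245))
red=cv2.inRange(h,(0,150,120),(6,255,255))|cv2.inRange(h,(174,150,120),(180,255,255))
show("stop",red,0.012,(165,185,192,260))
white=cv2.inRange(h,(0,0,170),(180,40,255))
show("beam",white,0.054,(186,185,222,258))
btn=cv2.inRange(h,(50,150,60),(72,255,255))
show("button",btn,0.036,(172,260,200,288))
show("box",~green,0.03,(172,262,200,288))
for n,a in dict(flux=(260,110,284,142),pot=(318,108,354,148)).items():show(n,~green,0.05,a)
print(dep[214,310],dep[273,186],[dep[222,u] for u in range(172,225,3)])
I=cv2.resize(p[170:300,160:350],None,fx=4,fy=4,interpolation=cv2.INTER_CUBIC);cv2.imwrite("pics/crop.png",I)
E
```

```text
carrier ((584.32470703125, -89.35601806640625), (129.26980590820312, 82.96742248535156), 89.72808837890625) [[542.5, -153.8000030517578], [625.5, -154.1999969482422], [626.0999755859375, -24.899999618530273], [543.0999755859375, -24.5]] (282, 197, 55, 35)
stop ((568.333251953125, 220.60028076171875), (12.747097969055176, 121.84526062011719), 83.9253921508789) [[507.1000061035156, 220.6999969482422], [628.2000122070312, 207.8000030517578], [629.5999755859375, 220.5], [508.3999938964844, 233.39999389648438]] (173, 196, 12, 51)
beam ((561.7406616210938, 168.6138916015625), (64.96564483642578, 128.82241821289062), 86.56067657470703) [[495.5, 140.10000610351562], [624.0999755859375, 132.3000030517578], [628.0, 197.1999969482422], [499.3999938964844, 204.89999389648438]] (186, 193, 29, 57)
button ((442.0797119140625, 199.8408660888672), (24.530254364013672, 25.106863021850586), 45.75653076171875) [[424.5, 199.8000030517578], [442.5, 182.3000030517578], [459.6000061035156, 199.89999389648438], [441.6000061035156, 217.39999389648438]] (178, 268, 12, 12)
box ((442.99371337890625, 194.99653625
[... 509 characters left out ...]

pot ((791.1904907226562, -155.29368591308594), (85.13849639892578, 91.6933822631836), 89.6808853149414) [[745.0999755859375, -197.60000610351562], [836.7999877929688, -198.10000610351562], [837.2999877929688, -113.0], [745.5999755859375, -112.5]] (318, 108, 36, 37)
1.0499897 0.9970982 [np.float32(1.0717311), np.float32(1.0711608), np.float32(1.0638133), np.float32(1.0621727), np.float32(1.0720036), np.float32(1.0732034), np.float32(1.0728071), np.float32(1.0210357), np.float32(1.0212346), np.float32(1.0177599), np.float32(1.0229877), np.float32(1.023021), np.float32(1.0202649), np.float32(1.0278943), np.float32(1.0762769), np.float32(1.0736494), np.float32(1.0706155), np.float32(1.0763706)]
```

View pics/crop.png

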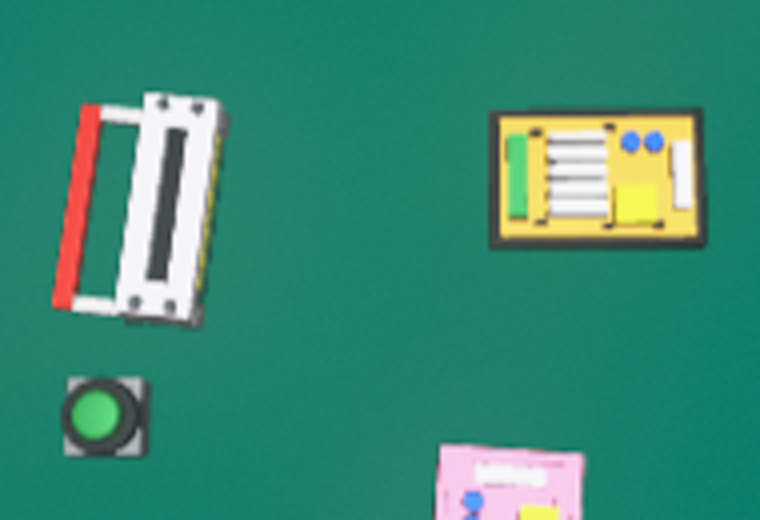

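The crop shows the carrier (490–705, 108–248, four times scale) with its front to the left and roughly square to world y. The gauge is tilted by about 6°. The carrier is about 49 mm off the gauge's axis sideways, so I'll push it sideways first and then forward. I'm moving in for a closer look with the wrist camera.

apply_moves --pt "-1 -0.85 -0.15 0.1" --pt "-1 -0.85 -0.15 0.1" --pt "-1 -0.85 -0.15 0.1" --pt "-1 -0.85 -0.15 0.1" --pt "-1 -0.85 -0.15 0.1" --pt "-1 -0.85 -0.15 0.1" --pt "-1 -0.85 -0.15 0.1" --pt "-1 -0.85 -0.15 0.1" --hand 50

```text
time_s: 0.77
ee_pos: [0.3224, 0.4063, 0.2493]
orientation: [1.369, 2.825, -0.001]
wrist_force: [-0.1, -0.6, 0.4]
finger_gap: 0.544
finger_force: 0.0
```

```bash
cat >> h.py <<'E'
from scipy.spatial.transform import Rotation as Ro
def plan(x,y,z,yaw):
    "shift & turn (tool units) to TCP mm x,y,z with tool y at world angle yaw deg"
    s=robot.sense();R=Ro.from_rotvec(s["orientation"]).as_matrix()
    cur=np.degrees(np.arctan2(R[1,1],R[0,1]))
    t=R.T@(np.array([x,y,z])/1000-s["ee_pos"])/0.2
    dy=-((yaw-cur+180)%360-180)/360
    print("t",s["time_s"],"at",(s["ee_pos"]*1000).round(1),"yaw",cur.round(2),"F",s["wrist_force"].round(1),"->",t.round(4),round(dy,4),"rows",max(np.linalg.norm(t)*200/41.7,abs(dy)*360/7.16))
E
python3 -c "
from h import *
plan(560,40,300,-6.1)"
```

```text
t 0.7667 at [322.4 406.3 249.3] yaw 38.29 F [-0.1 -0.6  0.4] -> [-2.1743 -0.2023 -0.2477] 0.1233 rows 10.540671482829135
```

apply_moves --pt "-1 -0.1 -0.12 0.12" --pt "-1 -0.1 -0.12 0.12" --pt "-1 -0.1 -0.12 0.12" --pt "-1 -0.1 -0.12 0.12" --pt "-1 -0.1 -0.12 0.12" --pt "-1 -0.1 -0.12 0.12" --pt "-1 -0.1 -0.12 0.12"

```text
time_s: 1.35
ee_pos: [0.4292, 0.242, 0.2726]
orientation: [2.31, 2.129, 0.0]
wrist_force: [-0.6, 1.7, -1.3]
finger_gap: 0.542
finger_force: 0.0
```

```bash
python3 -c "
from h import *
plan(560,40,300,-6.1)"
```

```text
t 1.35 at [429.2 242.  272.6] yaw -4.68 F [-0.6  1.7 -1.3] -> [-0.953   0.7344 -0.137 ] 0.0039 rows 5.807786963441605
```

apply_moves --pt "-0.95 0.73 -0.14 0.004" --pt "-0.95 0.73 -0.14 0.004" --pt "-0.95 0.73 -0.14 0.004" --pt "-0.95 0.73 -0.14 0.004" --pt "-0.95 0.73 -0.14 0.004" --pt "-0.95 0.73 -0.14 0.004" --pt "-0.95 0.73 -0.14 0.004" --pt "-0.95 0.73 -0.14 0.004"

```text
time_s: 2.02
ee_pos: [0.5599, 0.0429, 0.2997]
orientation: [-2.327, -2.108, 0.001]
wrist_force: [-0.3, 1.2, 0.2]
finger_gap: 0.541
finger_force: 0.0
```

```bash
python3 - <<'E'
from h import *
plan(560,40,300,-6.1)
c=imaging.get_calibration("wrist");p,d=imaging.camera("wrist");print(-c["R"].T@c["t"],c["R"][2])
np.savez("w1.npz",p=p,d=d,**c);cv2.imwrite("pics/w1.png",p)
E
```

```text
t 2.0167 at [559.9  42.9 299.7] yaw -5.67 F [-0.3  1.2  0.2] -> [-0.0146  0.0017 -0.0013] 0.0012 rows 0.07074726599815254
[0.56795333 0.11431463 0.46531563] [-0.02639767 -0.2595146  -0.96537834]
```

View pics/w1.png

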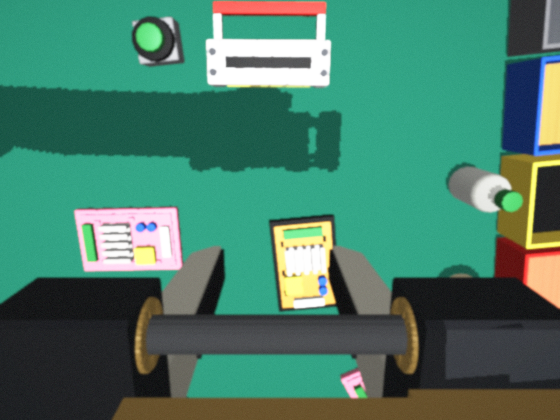

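The wrist view shows the gauge beam at (269,62), the stop bar at (270,8), the button at (149,38), and the carrier at (304,263), fully visible between the fingers. I'll measure these from this view.

```bash
python3 - <<'E'
from h import *
w=np.load("w1.npz");p=w["p"];c={k:w[k] for k in("fx","fy","cx","cy","R","t")}
h=cv2.cvtColor(p,cv2.COLOR_BGR2HSV)
def show(n,*a):
    r=rect(c,*a);print(n,np.round(r[0][0],1),np.round(r[0][1],1),round(r[0][2],2),r[1],r[2])
red=cv2.inRange(h,(0,150,120),(6,255,255))|cv2.inRange(h,(174,150,120),(180,255,255))
show("stop",red,0.012,(200,0,340,25))
white=cv2.inRange(h,(0,0,150),(180,50,255))
m=cv2.morphologyEx(white,cv2.MORPH_OPEN,np.ones((1,25),np.uint8))
show("beam",m,0.054,(195,36,340,95))
print(cv2.minAreaRect(cv2.findNonZero(m[36:95,195:340])))
btn=cv2.inRange(h,(45,130,60),(72,255,255));show("button",btn,0.036,(130,15,175,62))
carr=cv2.inRange(h,(0,0,0),(180,255,55))|cv2.inRange(h,(10,60,60),(40,255,255))
show("carrier",carr,0.010,(262,205,342,318))
E
```

```text
stop [570.2 220.8] [ 12.8 121.3] 83.7 [[509.20001220703125, 221.10000610351562], [629.7999877929688, 207.8000030517578], [631.2000122070312, 220.60000610351562], [510.6000061035156, 233.89999389648438]] (214, 2, 111, 14)
beam [565.1 174.3] [ 17.1 127.7] 84.35 [[500.79998779296875, 172.10000610351562], [627.7999877929688, 159.5], [629.5, 176.5], [502.5, 189.10000610351562]] (206, 39, 125, 19)
((73.0, 26.0), (46.0, 124.0), 90.0)
button [440.6 200.3] [28.1 29.7] 66.68 [[421.5, 193.1999969482422], [448.70001220703125, 181.5], [459.79998779296875, 207.3000030517578], [432.6000061035156, 219.10000610351562]] (135, 22, 29, 30)
carrier [581.8 -95.7] [139.3 108.6] 84.38 [[520.9000244140625, -159.60000610351562], [629.0, -170.3000030517578], [642.5999755859375, -31.700000762939453], [534.5999755859375, -21.0]] (262, 220, 80, 98)
```

```bash
cat >> h.py <<'E'
U=np.array([.108,.994]);V=np.array([-.994,.108]);G=np.array([563.4,160.])
def g2w(gx,gy): return G+gx*U+gy*V
def w2g(p): d=np.asarray(p)-G; return d@U,d@V
E
python3 - <<'E'
from h import *
x,y=g2w(-245,-120);print(x,y)
plan(x,y,120,83.8)
w=np.load("w1.npz");cw={k:w[k] for k in("fx","fy","cx","cy","R","t")};ct=imaging.get_calibration("top")
for z in(.036,.045,.05,.055):
  o=[]
  for c,p,b in((cw,w["p"],(130,15,175,62)),(ct,np.load("top0.npz")["p"],(172,260,200,288))):
    h=cv2.cvtColor(p,cv2.COLOR_BGR2HSV);r=rect(c,cv2.inRange(h,(45,130,60),(72,255,255)),z,b);o+=[np.round(r[0][0],1),np.round(r[0][1],1)]
  print(z,o)
d=w["d"];q=d[38,149];
X=cw["R"].T@(np.array([(149-cw["cx"])/cw["fx"]*q,(38-cw["cy"])/cw["fy"]*q,q])-cw["t"]);print("depth pt",X)
E
```

```text
656.2199999999999 -96.49
t 2.0667 at [559.2  45.  299.5] yaw -5.5 F [-0.8 -0.4 -0.8] -> [-0.6591  0.5529  0.8951] -0.248 rows 12.47172448566251
0.036 [array([440.6, 200.3]), array([28.1, 29.7]), array([442.6, 199.4]), array([27.4, 24.7])]
0.045 [array([443.3, 198.5]), array([27.6, 29. ]), array([442.2, 197.5]), array([27.2, 24.5])]
0.05 [array([444.8, 197.5]), array([27.2, 28.7]), array([441.9, 196.5]), array([27. , 24.4])]
0.055 [array([446.3, 196.5]), array([26.9, 28.3]), array([441.7, 195.4]), array([26.9, 24.3])]
depth pt [0.44506672 0.195968   0.05248488]
```

apply_moves --pt "-0.66 0.55 0.5 -0.248" --pt "-0.66 0.55 0.5 -0.248" --pt "-0.66 0.55 0.5 -0.248" --pt "-0.66 0.55 0.5 -0.248" --pt "-0.66 0.55 0.5 -0.248" --pt "-0.66 0.55 0.5 -0.248" --pt "-0.66 0.55 0.5 -0.248" --pt "-0.66 0.55 0.5 -0.248" --pt "-0.66 0.55 0.5 -0.248" --pt "-0.66 0.55 0.89 -0.248" --pt "-0.66 0.55 0.89 -0.248" --pt "-0.66 0.55 0.89 -0.248" --pt "-0.66 0.55 0.89 -0.248" --pt "-0.66 0.55 0.89 -0.248" --pt "-0.66 0.55 0.89 -0.248"

```text
time_s: 3.32
ee_pos: [0.6559, -0.0967, 0.1225]
orientation: [-0.173, -3.136, -0.004]
wrist_force: [0.4, -0.1, 0.2]
finger_gap: 0.537
finger_force: 0.0
```

```bash
python3 - <<'E'
from h import *
x,y=g2w(-245,-115)
plan(x,y,5,83.8)
E
```

```text
t 3.3167 at [655.9 -96.7 122.5] yaw 83.68 F [ 0.4 -0.1  0.2] -> [ 2.320e-02 -5.000e-04  5.874e-01] -0.0003 rows 2.819340834787705
```

apply_moves --pt "0 0 0.2 0" --pt "0 0 0.4 0" --pt "0 0 0.52 0" --pt "0 0 0.585 0" --pt "0 0 0.585 0" --pt "0 0 0.585 0"

```text
time_s: 3.82
ee_pos: [0.6564, -0.0995, 0.0063]
orientation: [0.178, 3.136, 0.0]
wrist_force: [-0.5, 0.9, 1.0]
finger_gap: 0.537
finger_force: 0.0
```

```bash
python3 - <<'E'
from h import *
plan(*g2w(-245,-49.5),5,83.8)
p,_=imaging.camera("side");cv2.imwrite("pics/s2.png",cv2.resize(p[190:300,240:420],None,fx=4,fy=4))
E
```

```text
t 3.8167 at [656.4 -99.5   6.3] yaw 83.52 F [-0.5  0.9  1. ] -> [0.355  0.0133 0.0061] -0.0008 rows 1.7040669248727238
```

View pics/s2.png

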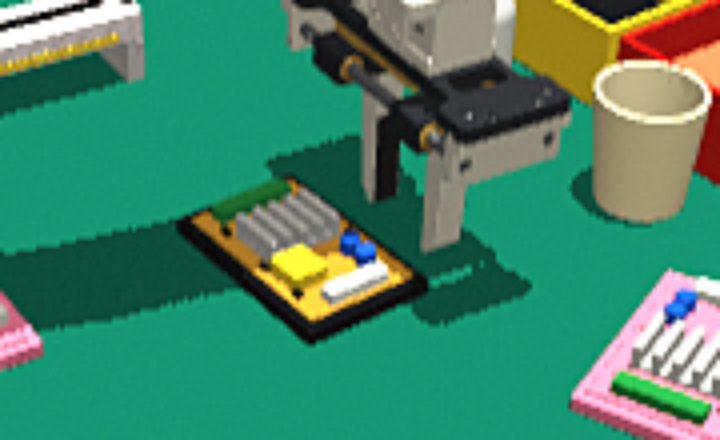

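The side view shows both fingers low, just beyond the carrier's far edge (crop 380–440, 200–250), and clear of the pot. I'll push sideways slowly.

apply_moves --pt "0.03 0.01 0.003 0" --pt "0.06 0.01 0.003 0" --pt "0.08 0.01 0.003 0" --pt "0.1 0.01 0.003 0" --pt "0.12 0.01 0.003 0" --pt "0.14 0.01 0.003 0" --pt "0.16 0.01 0.003 0" --pt "0.18 0.01 0.003 0" --pt "0.2 0.01 0.003 0" --pt "0.22 0.01 0.003 0" --pt "0.24 0.01 0.003 0" --pt "0.26 0.01 0.003 0" --pt "0.28 0.01 0.003 0" --pt "0.3 0.01 0.003 0" --pt "0.315 0.01 0.003 0" --pt "0.33 0.01 0.003 0" --pt "0.34 0.01 0.003 0" --pt "0.35 0.01 0.003 0" --pt "0.355 0.01 0.003 0" --pt "0.355 0.01 0.003 0"

```text
time_s: 5.53
ee_pos: [0.5877, -0.0899, 0.0062]
orientation: [0.179, 3.131, 0.001]
wrist_force: [5.7, 0.5, 4.7]
finger_gap: 0.538
finger_force: 2.5
```

```bash
python3 - <<'E'
from h import *
plan(*g2w(-245,-49.5),5,83.8)
p,_=imaging.camera("top");c=imaging.get_calibration("top")
cv2.imwrite("pics/t3.png",cv2.resize(p[170:300,160:350],None,fx=4,fy=4))
E
```

```text
t 5.5333 at [587.7 -89.9   6.2] yaw 83.44 F [5.7 0.5 4.7] -> [0.0083 0.0042 0.006 ] -0.001 rows 0.052872937706770526
```

View pics/t3.png

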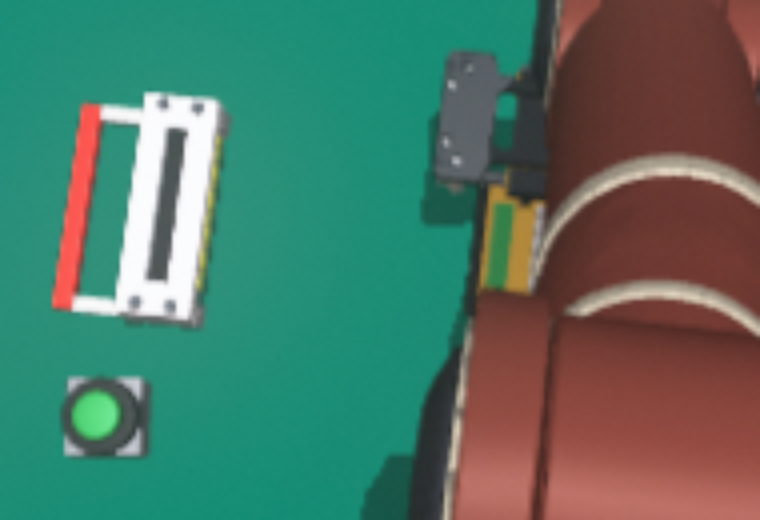

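The arm hides most of the carrier, but its front edge at crop (490,245) is now parallel to the gauge. I'll back off, rise, turn and look from behind.

apply_moves --pt "-0.05 0 0 0" --pt "-0.12 0 0 0" --pt "-0.16 0 -0.1 0" --pt "-0.16 0 -0.3 0" --pt "-0.16 0 -0.5 0" --pt "-0.16 0 -0.7 0" --pt "-0.16 0 -0.8 0" --pt "-0.16 0 -0.8 0"

```text
time_s: 6.25
ee_pos: [0.6175, -0.0936, 0.1694]
orientation: [0.179, 3.133, 0.001]
wrist_force: [0.6, -0.3, -0.4]
finger_gap: 0.538
finger_force: 0.0
```

```bash
python3 - <<'E'
from h import *
plan(*g2w(-355,0),165,-6.2)
E
```

```text
t 6.25 at [617.5 -93.6 169.4] yaw 83.46 F [ 0.6 -0.3 -0.4] -> [ 0.4028 -0.5459  0.0199] 0.2491 rows 12.522987554474161
```

apply_moves --pt "0.4 -0.55 0 0.249" --pt "0.4 -0.55 0 0.249" --pt "0.4 -0.55 0 0.249" --pt "0.4 -0.55 0 0.249" --pt "0.4 -0.55 0 0.249" --pt "0.4 -0.55 0 0.249" --pt "0.4 -0.55 0 0.249" --pt "0.4 -0.55 0 0.249" --pt "0.4 -0.55 0 0.249" --pt "0.4 -0.55 0 0.249" --pt "0.4 -0.55 0 0.249" --pt "0.4 -0.55 0 0.249" --pt "0.4 -0.55 0 0.249" --pt "0.4 -0.55 0 0.249"

```text
time_s: 7.42
ee_pos: [0.5222, -0.1923, 0.1625]
orientation: [-2.333, -2.092, 0.006]
wrist_force: [-1.1, 0.2, 0.1]
finger_gap: 0.537
finger_force: 0.0
```

```bash
python3 - <<'E'
from h import *
plan(*g2w(-348,0),5,-6.2)
c=imaging.get_calibration("top");p,d=imaging.camera("top")
h=cv2.cvtColor(p,cv2.COLOR_BGR2HSV);m=~cv2.inRange(h,(70,120,20),(95,255,255))
yb=cv2.inRange(h,(12,90,60),(32,255,255))
r=rect(c,yb,0.01,(262,190,370,260));print("yellow",r,"g",w2g(r[0][0]))
cw=imaging.get_calibration("wrist");p2,_=imaging.camera("wrist")
np.savez("w4.npz",p=p2,**cw)
cv2.imwrite("pics/b4.png",np.hstack([cv2.resize(p[170:300,240:370],(400,400)),cv2.resize(p2,(400,300)).repeat(1,0) if 0 else cv2.copyMakeBorder(cv2.resize(p2,(400,300)),0,100,0,0,cv2.BORDER_CONSTANT)]))
E
```

```text
t 7.4167 at [ 522.2 -192.3  162.5] yaw -6.25 F [-1.1  0.2  0.1] -> [0.0315 0.021  0.7873] -0.0001 rows 3.7804315495917513
yellow (((536.8518676757812, -78.9287109375), (118.49982452392578, 74.75967407226562), 83.38227081298828), [[492.8999938964844, -133.5], [567.2000122070312, -142.10000610351562], [580.7999877929688, -24.399999618530273], [506.5, -15.800000190734863]], (279, 216, 53, 36)) g (np.float64(-240.36233696289062), np.float64(0.5845427490234162))
```

View pics/b4.png

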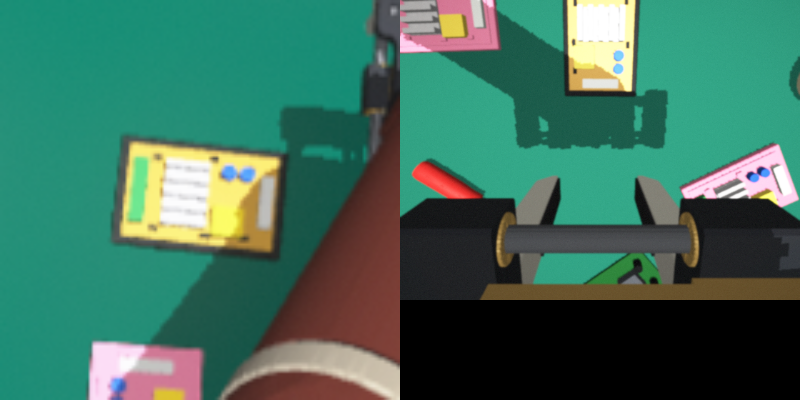

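The carrier is now centred on the gauge's axis (0.6 mm off, 0.4° askew). The wrist view shows its rear end at (600,90), ahead of the two fingers. I'll descend behind it.

apply_moves --pt "0.03 0.02 0.2 0" --pt "0.03 0.02 0.4 0" --pt "0.03 0.02 0.6 0" --pt "0.03 0.02 0.72 0" --pt "0.03 0.02 0.787 0" --pt "0.03 0.02 0.787 0" --pt "0.03 0.02 0.787 0"

```text
time_s: 8.1
ee_pos: [0.5286, -0.1884, 0.0068]
orientation: [-2.335, -2.097, 0.002]
wrist_force: [0.1, -0.4, -0.4]
finger_gap: 0.536
finger_force: 0.0
```

```bash
python3 - <<'E'
from h import *
s=robot.sense();print(w2g(s["ee_pos"][:2]*1000))
plan(*g2w(-200,0),5,-6.2)
E
```

```text
(np.float64(-350.04965595968764), np.float64(-2.9899226154895575))
t 8.1 at [ 528.6 -188.4    6.8] yaw -6.15 F [ 0.1 -0.4 -0.4] -> [ 0.7507 -0.0143  0.0099] 0.0001 rows 3.601266725075754
```

apply_moves --pt "0.03 -0.014 0.006 0" --pt "0.07 -0.014 0.006 0" --pt "0.11 -0.014 0.006 0" --pt "0.14 -0.014 0.006 0" --pt "0.17 -0.014 0.006 0" --pt "0.2 -0.014 0.006 0" --pt "0.24 -0.014 0.006 0" --pt "0.28 -0.014 0.006 0" --pt "0.32 -0.014 0.006 0" --pt "0.36 -0.014 0.006 0" --pt "0.4 -0.014 0.006 0" --pt "0.44 -0.014 0.006 0" --pt "0.48 -0.014 0.006 0" --pt "0.52 -0.014 0.006 0" --pt "0.56 -0.014 0.006 0" --pt "0.6 -0.014 0.006 0" --pt "0.64 -0.014 0.006 0" --pt "0.67 -0.014 0.006 0" --pt "0.7 -0.014 0.006 0" --pt "0.7 -0.014 0.006 0"

```text
time_s: 9.77
ee_pos: [0.5424, -0.0483, 0.0067]
orientation: [2.336, 2.099, 0.001]
wrist_force: [0.3, -1.9, 1.2]
finger_gap: 0.537
finger_force: 1.1
```

```bash
python3 - <<'E'
from h import *
s=robot.sense();print(w2g(s["ee_pos"][:2]*1000))
plan(*g2w(-82.5,0),5,-6.2)
cw=imaging.get_calibration("wrist");p2,_=imaging.camera("wrist");p,_=imaging.camera("top");c=imaging.get_calibration("top")
cv2.imwrite("pics/w5.png",np.hstack([cv2.resize(p2,(400,300)),cv2.resize(p[165:285,160:320],(400,300))]))
E
```

```text
(np.float64(-209.273090883061), np.float64(-1.637791809303027))
t 9.7667 at [542.4 -48.3   6.7] yaw -6.11 F [ 0.3 -1.9  1.2] -> [ 0.6341 -0.0072  0.0086] 0.0003 rows 3.041714338232635
```

View pics/w5.png

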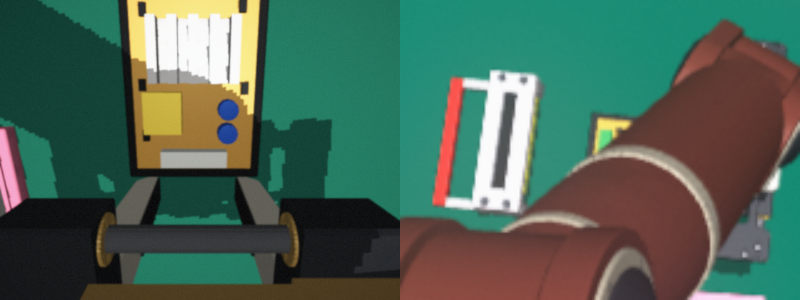

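Both fingers sit squarely on the rear edge (wrist crop 131–258, row 175). I'll check the sideways position numerically before it enters the passage.

```bash
python3 - <<'E'
from h import *
c=imaging.get_calibration("wrist")
for q in((183.5,245),(361.5,245),(172,60),(374,60)): print(w2g(ray(c,q,.01)[0,:2]))
p,_=imaging.camera("wrist");g=p.max(axis=2)
for r in(60,120,200,230): 
    x=np.where(g[r]<62)[0]; x=x[(x>150)&(x<400)]; print(r,x.min() if len(x) else 0,x.max() if len(x) else 0,[w2g(ray(c,(q,r),.01)[0,:2])[1].round(1) for q in (x.min(),x.max())])
E
```

```text
(np.float64(-219.8660072624499), np.float64(542.2374893637374))
(np.float64(-219.8659204493483), np.float64(542.1550722814136))
(np.float64(-219.7859343661671), np.float64(542.2370866817896))
(np.float64(-219.78581041279932), np.float64(542.1548787258196))
60 170 372 [np.float64(542.2), np.float64(542.2)]
120 172 368 [np.float64(542.2), np.float64(542.2)]
200 178 365 [np.float64(542.2), np.float64(542.2)]
230 180 362 [np.float64(542.2), np.float64(542.2)]
```

```bash
python3 - <<'E'
from h import *
c=imaging.get_calibration("wrist")
for r,a,b in((60,170,372),(120,172,368),(200,178,365),(230,180,362),(245,183.5,361.5)):
    print(r,[np.round(w2g(1000*ray(c,(q,r),.01)[0,:2]),1) for q in(a,b)])
E
```

```text
60 [array([-118.6,   41.1]), array([-118.5,  -41. ])]
120 [array([-142.4,   42. ]), array([-142.3,  -41. ])]
200 [array([-177.2,   41.8]), array([-177.1,  -41.9])]
230 [array([-191.4,   41.8]), array([-191.3,  -41.4])]
245 [array([-198.7,   40.7]), array([-198.6,  -41.7])]
```

The carrier is centred within 0.5 mm and straight. I'll push it under the bridge.

apply_moves --pt "0.02 0 0 0" --pt "0.05 0 0 0" --pt "0.08 0 0 0" --pt "0.11 0 0 0" --pt "0.14 0 0 0" --pt "0.17 0 0 0" --pt "0.2 0 0 0" --pt "0.23 0 0 0" --pt "0.26 0 0 0" --pt "0.29 0 0 0" --pt "0.32 0 0 0" --pt "0.35 0 0 0" --pt "0.38 0 0 0" --pt "0.41 0 0 0" --pt "0.44 0 0 0" --pt "0.46 0 0 0" --pt "0.48 0 0 0" --pt "0.5 0 0 0" --pt "0.51 0 0 0" --pt "0.52 0 0 0"

```text
time_s: 11.58
ee_pos: [0.553, 0.0545, 0.0064]
orientation: [-2.337, -2.099, 0.001]
wrist_force: [-0.8, -3.2, 0.6]
finger_gap: 0.537
finger_force: 1.6
```

```bash
python3 - <<'E'
from h import *
s=robot.sense();print(w2g(s["ee_pos"][:2]*1000))
plan(*g2w(-82.5,0),5,-6.2)
c=imaging.get_calibration("wrist");p,_=imaging.camera("wrist");cv2.imwrite("pics/w6.png",p)
g=p.max(axis=2)
for r in(200,230):
    x=np.where(g[r]<62)[0]; x=x[(x>150)&(x<400)];print(r,x.min(),x.max(),[np.round(w2g(1000*ray(c,(q,r),.01)[0,:2]),1) for q in(x.min(),x.max())])
E
```

```text
(np.float64(-106.01708622880534), np.float64(-1.0755787010788391))
t 11.5833 at [553.   54.5   6.4] yaw -6.16 F [-0.8 -3.2  0.6] -> [ 0.1177 -0.0053  0.0068] 0.0001 rows 0.5661637248879265
200 151 399 [array([-74. ,  54.1]), array([-73.9, -56.9])]
230 151 399 [array([-88.1,  55.4]), array([-88. , -58.1])]
```

View pics/w6.png

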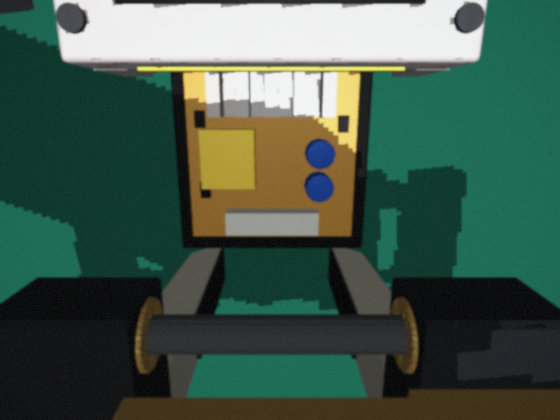

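The carrier is under the bridge, centred and square, with its rear edge at row 245 and columns 183–362. I'll make the last 20 mm slowly and watch the force.

apply_moves --pt "0.015 0 0 0" --pt "0.03 0 0 0" --pt "0.045 0 0 0" --pt "0.055 0 0 0" --pt "0.065 0 0 0" --pt "0.07 0 0 0" --pt "0.075 0 0 0" --pt "0.08 0 0 0" --pt "0.085 0 0 0" --pt "0.09 0 0 0" --pt "0.09 0 0 0"

```text
time_s: 12.55
ee_pos: [0.5551, 0.0725, 0.0064]
orientation: [-2.337, -2.099, -0.0]
wrist_force: [-0.5, -1.9, -0.3]
finger_gap: 0.539
finger_force: 1.0
```

apply_moves --pt "0.004 0 0 0" --pt "0.008 0 0 0" --pt "0.012 0 0 0" --pt "0.012 0 0 0"

```text
time_s: 12.88
ee_pos: [0.5554, 0.0748, 0.0064]
orientation: [-2.337, -2.099, -0.0]
wrist_force: [0.1, -1.4, -0.6]
finger_gap: 0.534
finger_force: 0.9
```

apply_moves --pt "0.004 0 0 0" --pt "0.008 0 0 0" --pt "0.008 0 0 0"

```text
time_s: 13.13
ee_pos: [0.5555, 0.0764, 0.0064]
orientation: [-2.337, -2.099, -0.0]
wrist_force: [0.6, -1.8, -0.4]
finger_gap: 0.541
finger_force: 0.9
```

apply_moves --pt "0.004 0 0 0" --pt "0.008 0 0 0" --pt "0.008 0 0 0"

```text
time_s: 13.38
ee_pos: [0.5557, 0.0779, 0.0064]
orientation: [-2.337, -2.099, 0.0]
wrist_force: [0.4, -2.0, -0.4]
finger_gap: 0.54
finger_force: 0.9
```

apply_moves --pt "0.004 0 0 0" --pt "0.008 0 0 0" --pt "0.008 0 0 0"

```text
time_s: 13.63
ee_pos: [0.5557, 0.078, 0.0064]
orientation: [2.337, 2.097, -0.002]
wrist_force: [-0.5, -4.0, -1.1]
finger_gap: 0.537
finger_force: 2.3
```

apply_moves --pt "0.004 0 0 0" --pt "0.008 0 0 0" --pt "0.008 0 0 0"

```text
time_s: 13.88
ee_pos: [0.5558, 0.0781, 0.0065]
orientation: [2.337, 2.095, -0.004]
wrist_force: [-0.6, -7.0, -0.7]
finger_gap: 0.538
finger_force: 3.4
```

It stopped at y = 0.078 and the force is rising, which is where the stop should be. I'll press a little more to seat it flat, then back off.

apply_moves --pt "0.006 0 0 0" --pt "0.012 0 0 0" --pt "0.016 0 0 0" --pt "0.016 0 0 0" --pt "0.016 0 0 0"

```text
time_s: 14.3
ee_pos: [0.5558, 0.0782, 0.0065]
orientation: [2.337, 2.092, -0.009]
wrist_force: [-1.5, -10.7, -0.1]
finger_gap: 0.536
finger_force: 5.4
```

apply_moves --pt "-0.02 0 0 0" --pt "-0.04 0 0 0" --pt "-0.08 0 0 0" --pt "-0.15 0 0 0" --pt "-0.25 0 0 0" --pt "-0.35 0 -0.1 0" --pt "-0.35 0 -0.3 0" --pt "-0.35 0 -0.5 0" --pt "-0.35 0 -0.7 0" --pt "-0.35 0 -0.9 0" --pt "-0.35 0 -0.9 0" --pt "-0.35 0 -0.9 0" --hand 0

```text
time_s: 15.3
ee_pos: [0.5509, 0.0154, 0.1893]
orientation: [2.334, 2.099, 0.011]
wrist_force: [-0.8, 1.0, -1.4]
finger_gap: 0.004
finger_force: 0.0
```

```bash
python3 - <<'E'
from h import *
plan(443.5,197.5,190,-6.2)
c=imaging.get_calibration("wrist");p,d=imaging.camera("wrist");cv2.imwrite("pics/w7.png",p)
for uv in((275,210),(270,300)): print(np.round(w2g(1000*ray(c,uv,.01)[0,:2]),1))
E
```

```text
t 15.3 at [550.9  15.4 189.3] yaw -6.08 F [-0.8  1.  -1.4] -> [ 0.8484 -0.6305 -0.0052] 0.0003 rows 5.069747659664999
[-167.2   -4.3]
[-262.9    0.7]
```

View pics/w7.png

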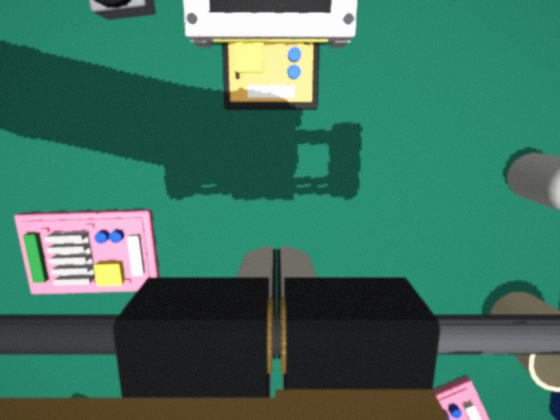

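The carrier's rear edge now sits straight at row 108, columns 224–318, parallel to the beam. I'll measure it, then move above the button.

```bash
python3 - <<'E'
from h import *
c=imaging.get_calibration("wrist")
for uv in((224.5,108.5),(271,108.5),(318,108.5)): print(np.round(w2g(1000*ray(c,uv,.01)[0,:2]),1))
E
```

```text
[-73.3  43.3]
[-73.2   1.9]
[-73.1 -39.9]
```

apply_moves --pt "0.85 -0.63 0 0" --pt "0.85 -0.63 0 0" --pt "0.85 -0.63 0 0" --pt "0.85 -0.63 0 0" --pt "0.85 -0.63 0 0" --pt "0.85 -0.63 0 0" --pt "0.85 -0.63 0 0" --pt "0.85 -0.63 0 0"

```text
time_s: 16.02
ee_pos: [0.4413, 0.1967, 0.1854]
orientation: [2.337, 2.1, -0.004]
wrist_force: [0.1, -0.8, -0.3]
finger_gap: 0.004
finger_force: 0.0
```

```bash
python3 - <<'E'
from h import *
plan(443.5,197.5,60,-6.2)
c=imaging.get_calibration("wrist");p,d=imaging.camera("wrist");pt,dt=imaging.camera("top")
h=cv2.cvtColor(p,cv2.COLOR_BGR2HSV);m=cv2.inRange(h,(45,130,60),(72,255,255))
n,l,st,ce=cv2.connectedComponentsWithStats(m)
for i in range(1,n):
    if st[i,4]>100: print(st[i],ce[i],[1000*ray(c,ce[i],z)[0,:2] for z in(.045,.05)])
cv2.imwrite("pics/w8.png",np.hstack([cv2.resize(p,(400,300)),cv2.resize(pt[165:285,160:320],(400,300))]))
E
```

```text
t 16.0167 at [441.3 196.7 185.4] yaw -6.12 F [ 0.1 -0.8 -0.3] -> [0.0064 0.0115 0.6267] 0.0002 rows 3.0065991032380794
[408 166  33  12 300] [425.92666667 171.13      ] [array([567.55280938, 204.40996115]), array([565.63012976, 205.45576529])]
[262 178  34  34 892] [278.58183857 194.63452915] [array([444.13748084, 197.49560347]), array([444.23285829, 198.6544695 ])]
```

View pics/w8.png

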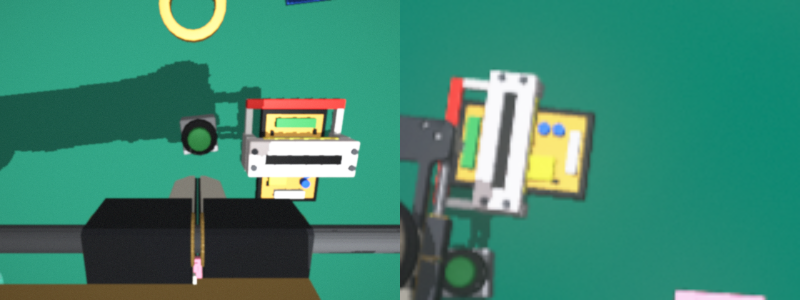

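The carrier's green front lies flush along the red stop bar (wrist 265–330, row 110), and its rear edge is at gauge x = −73 over its whole width, so it's home. The button is at (444,198). I'll press it now.

apply_moves --pt "0.007 0.013 0.2 0" --pt "0.007 0.013 0.4 0" --pt "0.007 0.013 0.52 0" --pt "0.007 0.013 0.59 0" --pt "0.007 0.013 0.62 0" --pt "0.007 0.013 0.63 0" --pt "0.007 0.013 0.63 0" --pt "0.007 0.013 0.63 0"

```text
time_s: 16.78
ee_pos: [0.4458, 0.1977, 0.0613]
orientation: [2.338, 2.097, 0.003]
wrist_force: [0.2, -0.0, 0.1]
finger_gap: 0.007
finger_force: 0.0
```

apply_moves --pt "0 0 0.01 0" --pt "0 0 0.02 0" --pt "0 0 0.03 0" --pt "0 0 0.035 0" --pt "0 0 0.035 0"

```text
time_s: 17.2
ee_pos: [0.4445, 0.1982, 0.0534]
orientation: [-2.337, -2.099, 0.0]
wrist_force: [-0.8, 0.5, -0.2]
finger_gap: 0.008
finger_force: 0.0
```

apply_moves --pt "0 0 0.01 0" --pt "0 0 0.02 0" --pt "0 0 0.025 0" --pt "0 0 0.025 0"

```text
time_s: 17.53
ee_pos: [0.4448, 0.1982, 0.0485]
orientation: [-2.338, -2.099, -0.0]
wrist_force: [0.1, 0.3, 2.3]
finger_gap: 0.007
finger_force: 1.4
```

apply_moves --pt "0 0 0.01 0" --pt "0 0 0.015 0" --pt "0 0 0.015 0"

```text
time_s: 17.78
ee_pos: [0.4448, 0.1982, 0.0462]
orientation: [-2.337, -2.098, -0.001]
wrist_force: [-2.1, -0.1, 9.2]
finger_gap: 0.002
finger_force: 4.6
```

apply_moves --pt "0 0 0.008 0" --pt "0 0 0.016 0" --pt "0 0 0.016 0"

```text
time_s: 18.03
ee_pos: [0.4449, 0.1983, 0.0457]
orientation: [-2.337, -2.096, -0.004]
wrist_force: [-6.7, -1.0, 33.3]
finger_gap: 0.002
finger_force: 16.4
```

apply_moves --pt "0 0 -0.03 0" --pt "0 0 -0.06 0" --pt "0 0 -0.12 0" --pt "0 0 -0.3 0" --pt "0 0 -0.5 0" --pt "0 0 -0.7 0" --pt "0 0 -0.8 0" --pt "0 0 -0.8 0" --pt "0 0 -0.8 0" --pt "0 0 -0.8 0"

```text
time_s: 18.87
ee_pos: [0.4435, 0.198, 0.201]
orientation: [-2.337, -2.099, 0.004]
wrist_force: [-0.8, -0.3, -0.5]
finger_gap: 0.004
finger_force: 0.0
```

```bash
python3 - <<'E'
from h import *
s=robot.sense();print(s["time_s"],s["ee_pos"],s["wrist_force"],abs(s["dq"]).max())
c=imaging.get_calibration("wrist");p,d=imaging.camera("wrist");cv2.imwrite("pics/w9.png",p)
E
```

```text
18.8667 [0.44345467 0.19798825 0.2009789 ] [-0.79222564 -0.30224045 -0.51600891] 0.019691645410579686
```

View pics/w9.png

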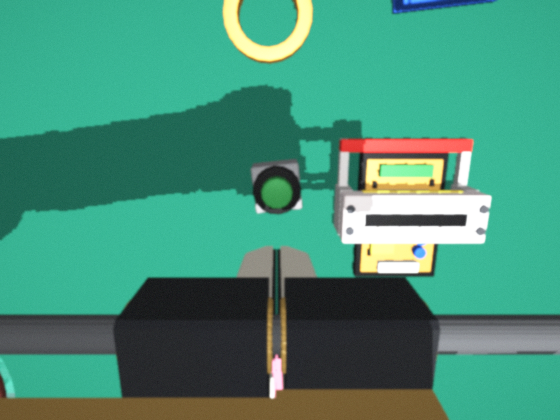

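The button bottomed out (33 N with no further travel) and was released. The carrier is still flush against the stop bar at (405,150), and the arm is clear of everything.

```bash
python3 -c "
from station import robot
print(robot.job_done())"
```

```text
the job is handed in; nothing more can be done
None
```

The carrier is home, flat against the red stop bar, and after that the green start button was pressed all the way down and released; I handed the job in at about 19 s, without a verdict shown.

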